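# Prove the ratchet work support

## Task

Before the ratchet work support goes back beside the vise, check that it works: pull its toothed post up to the highest notch and let go, so that the pawl alone holds it there. Then press the pawl's thumb lever down to lift the pawl out of the teeth until the post has sunk fully home, and let go of it. Leave the plain stand with the smooth round post where it is.

Things in the scene. Friction and masses are not known exactly. Their poses are not given: they have to be found in the camera images.
- rest_top (a point): Centre of the top of the ratchet support's rest: steel block, brass top, 56 along x, 24 along y, 28 mm high, on a flat toothed post sliding up from a grey guide on a dark base fixed to the bench. This top is 150 mm above the bench with the post home; the guide ends 106 mm up, leaving 16 mm of bare post under the rest. Grip it across y. The x axis points from the post to the thumb lever, z up.
- post (a joint): Height of the toothed post, m: 0 fully home, 0.064 upper stop. The pawl holds it at 0.014, 0.028, 0.042, 0.056 (highest notch); let go above a notch, it settles back onto it. It starts home or on one of the two lower notches. Raising takes 4 to 15 N. It cannot be pushed down past the pawl; with the pawl lifted it sinks by its own weight at 60 to 120 mm/s.
- lever_top (a point): Centre of the top of the pawl's thumb lever, a bare steel plate 34 along x, 26 along y, 5 mm thick; at rest 90 mm from the post's axis, 97 mm above the bench. Pressed straight down 15 to 22 mm (3 to 8 N) it lifts the pawl; it stops at 28 mm, having moved 10 mm outward (+x) and tilted 24 degrees, and springs back. Held down 2 s, the post sinks fully. Only the base, 12 mm high, lies under it.
- plain_stand: The stand to leave alone: loose, 0.95 kg, smooth round post (18 mm) with a round clamp collar on a dark base plate 100 x 80 mm, and a rest like the other's, its top 144 mm above the bench; no teeth and no lever. Origin: centre of its underside; z up.

How it is judged (in metres and radians):
On the way:
1. the post stands on its highest notch, held by the pawl, with the fingers touching nothing (value of joint post above 0.05 m and contact force between the fingers and anything else below 0.2 N), for 0.3 s.
At the end, for the whole second after the job is handed in: After having stood on its highest notch untouched for 0.3 s, the post is down to within 6 mm of fully home, and the plain stand is within 20 mm of where it was (value of joint post below 0.006 m and distance of plain_stand from where it was at the start of the episode below 0.02 m).
It fails at once if the plain stand is tipped or shifted by more than 20 mm (distance of plain_stand from where it was at the start of the episode above 0.02 m or angle between plain_stand's own z axis and vertical above 0.3 rad).
It also fails if it takes over 43 s, if anything falls off the work surface, if the arm or the gripper's body presses on something with over 40 N, if the wrist force passes 120 N, or if a joint passes its speed limit or range.

## Robot

A 6-joint arm with a two-finger parallel gripper is mounted at the origin on the work surface. World frame = base frame: x ahead of the robot, y to its left, z up, the work surface at z = 0. Lengths are in mm, angles in rad, forces in N, time in s.
With the tool pointing down it reaches from about 350 to 975 mm from the base axis. Payload 7.1 kg.
Tool frame: the origin (TCP) lies on the front face of the gripper's body, between the roots of the fingers; the fingertips stand 80 mm ahead of it and the grasp point (between the pads) lies 61 mm ahead of it (env.tips_ahead is the distance from the TCP to the fingertips, in mm); z points along the fingers, y is the direction in which the jaws open and shut (so a half turn about z gives the same grasp; the last joint's range is limited). The gripper opens to 88 mm and grips with 3 to 60 N. Pads are 20 mm wide; open, the fingers measure 115 mm over their backs; the gripper's body (75 mm by 178 mm) begins 61 mm behind the grasp point.
Start: joints at [1.248, 0.423, 1.63, -0, 1.089, -0.019], TCP at [186.936, 596.373, 302.675] pointing down, gripper open.
Joint ranges: [-3, 3], [-0.9, 2.11], [0.09, 2.58], [-1.31, 4.45], [0.11, 2.69], [-2.54, 2.54]. Speed limits (rad/s): [2.39, 2.39, 3.01, 3.14, 3.14, 3.14].

## Interface

Orientations are given as a unit quaternion [x, y, z, w].
In Python, from station import env, set_gripper, viewer, workorder gives the robot as it stands. Calls block until the motion is done:
- env.reach(position, orientation): joint-space move of the TCP to a pose.
- env.move_l(position, rot=None, rate=150, f_stop=None): straight line of the TCP; rot=None keeps the orientation; rate is the mean speed in mm/s. With f_stop (N) it stops when the force on the tool has changed by that much, and returns True; else False.
- env.move_joints(angles): joint-space move.
- set_gripper(opening): finger opening in mm; the grip force is fixed at half the most; returns when the fingers have stopped.
- env.hold(seconds).
- env.ik(position, orientation): joint angles nearest the present ones, or None.
- env.read_state(): the state.
- viewer.camera(name): name is "scene" or "top" or "wrist"; returns the picture (384x512x3 uint8, blue, green, red); there is no depth.
- viewer.camera_params(name): a dict with "fx", "fy", "cx", "cy" (pixels), "pose" (4x4, takes a point from camera to world coordinates); the wrist camera has in their place "tool_from_camera" (4x4, takes a point from camera to tool coordinates, whose origin is the TCP and whose axes are the flange's). Camera axes: x right, y up, looking along -z (the intrinsics and any distortion apply to the point x, -y, -z); pixel columns grow to the right and rows downward; lengths in mm; the calibration is good to about 2 mm. A picture is of the moment at which its call begins: read the wrist's pose just before it. camera_params takes no time and is no camera call.
A pose or a line that the arm cannot do raises env.IKError and nothing moves.
- workorder.sign_off(): hands the job in, once; it reports no verdict.
The state is a dict: "time_s": time; "qpos": joint angles; "dq": joint speeds; "tau": joint torques, N m; "tool_pos": TCP position; "orientation": TCP orientation; "force": force on the tool from outside, world axes, zero at the start; "wrist_torque": the same for the moment, N m; "width": finger opening in mm.
Only numpy, scipy, OpenCV 4.12 (cv2) and the standard library are available. Lean on these libraries where they do the work, as an engineer would, in place of code of your own. Each camera call takes 0.05 s, during which the arm holds its last target. There are 200 camera calls.

## Working session

There is one attempt and no reset: what is moved stays moved. The work goes in short steps, each a Python script; the robot and the scene stay as the last script left them, time stands still between calls to the robot, and variables do not carry over. Pictures are saved under pics/ and viewed, about 8 in all and at most 12, crops included, and the job is handed in when it is done.

```bash
mkdir -p pics; ls; python3 - <<'E'
from station import env, viewer
import cv2, numpy as np
for n in("scene","top"):
    im=viewer.camera(n); cv2.imwrite(f"pics/{n}0.png",cv2.resize(im,(768,576),interpolation=cv2.INTER_CUBIC)); cv2.imwrite(f"pics/{n}_raw.png",im)
    p=viewer.camera_params(n); print(n,{k:(np.round(v,4).tolist() if not isinstance(v,str) else v) for k,v in p.items()})
print(viewer.camera_params("wrist"))
s=env.read_state(); print(s)
E
```

```text
pics
scene {'fx': 374.3931, 'fy': 374.3931, 'cx': 256.4487, 'cy': 187.8565, 'pose': [[-0.4793, -0.5957, 0.6446, 1009.8934], [0.8774, -0.308, 0.3678, 244.4572], [-0.0205, 0.7418, 0.6703, 565.4064], [0.0, 0.0, 0.0, 1.0]]}
top {'fx': 409.9213, 'fy': 409.9213, 'cx': 250.1807, 'cy': 187.2308, 'pose': [[-0.0116, 0.9962, -0.0867, 508.4449], [-0.9999, -0.0126, -0.011, 1.8885], [-0.0121, 0.0865, 0.9962, 791.0053], [0.0, 0.0, 0.0, 1.0]]}
{'fx': 286.37345557253747, 'fy': 286.37345557253747, 'cx': 255.786759574156, 'cy': 191.89963626291708, 'tool_from_camera': array([[-6.61303276e-04,  9.59261251e-01,  2.82519760e-01,
         7.69324982e+01],
       [ 9.99999772e-01,  5.95487094e-04,  3.18828778e-04,
        -7.47854679e-02],
       [ 1.37603221e-04,  2.82519907e-01, -9.59261426e-01,
        -8.34390230e+01],
       [ 0.00000000e+00,  0.00000000e+00,  0.00000000e+00,
         1.00000000e+00]])}
{'time_s': 0.1, 'qpos': array([ 1.24795913e+00,  4.23735700e-01,  1.63059624e+00,  2.71250066e-06,
        1.08860966e+00, -1.90148673e-02]), 'dq': array([ 0.00012553, -0.00146349, -0.00161765,  0.00014948,  0.00149609,
        0.0006304 ]), 'tau': array([-8.34975290e-04, -5.45613241e+01, -2.74323839e+01,  6.45423937e-02,
        1.88532507e-02, -7.46822320e-05]), 'tool_pos': array([186.84152694, 596.0114635 , 302.00410538]), 'orientation': array([ 1.51328152e-01,  9.88483351e-01, -6.64439323e-04, -1.15908020e-04]), 'force': array([ 0.51776754, -0.49696292,  0.35629732]), 'wrist_torque': array([-0.00302247,  0.03366093, -0.02761437]), 'width': 87.81456853118107}
```

View pics/scene0.png

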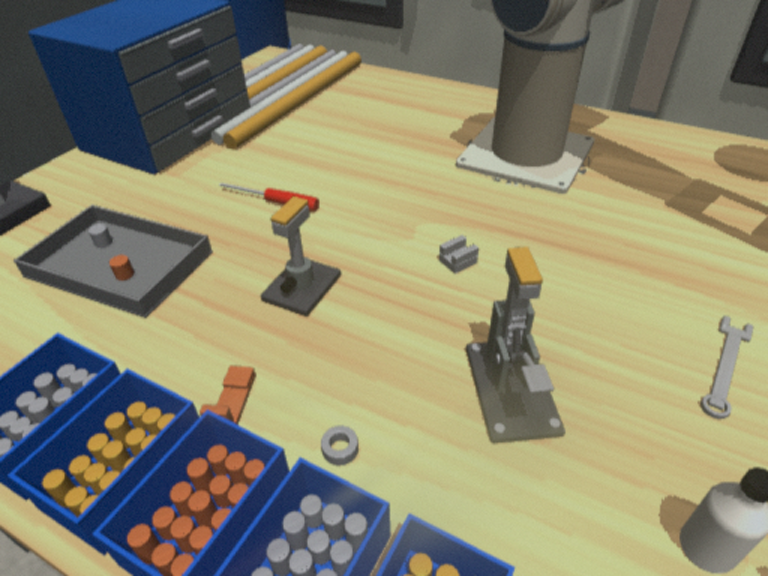

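View pics/top0.png

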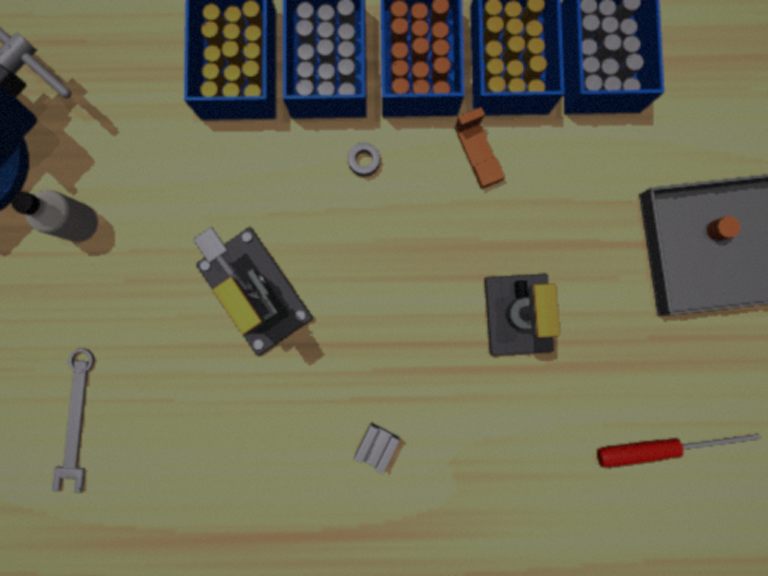

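The ratchet support is at top-view (237,307) and scene (524,266), with its lever at (211,245) and (538,377). The plain stand is at top-view (520,315). I'll enlarge both views of the support.

```bash
python3 - <<'E'
import cv2,numpy as np
s=cv2.imread("pics/scene_raw.png")[155:275,300:385]; t=cv2.imread("pics/top_raw.png")[145:245,120:215]
f=lambda i:cv2.resize(i,None,fx=4.7,fy=4.7,interpolation=cv2.INTER_CUBIC)
a,b=f(s),f(t); o=np.zeros((564,400+446,3),np.uint8); o[:a.shape[0],:a.shape[1]]=a; o[:b.shape[0],400:400+b.shape[1]]=b
o=o[:, :]; o=cv2.resize(o,(800,533)); cv2.imwrite("pics/crop.png",o); print(a.shape,b.shape,800/846,533/564)
E
```

```text
(564, 400, 3) (470, 446, 3) 0.9456264775413712 0.9450354609929078
```

View pics/crop.png

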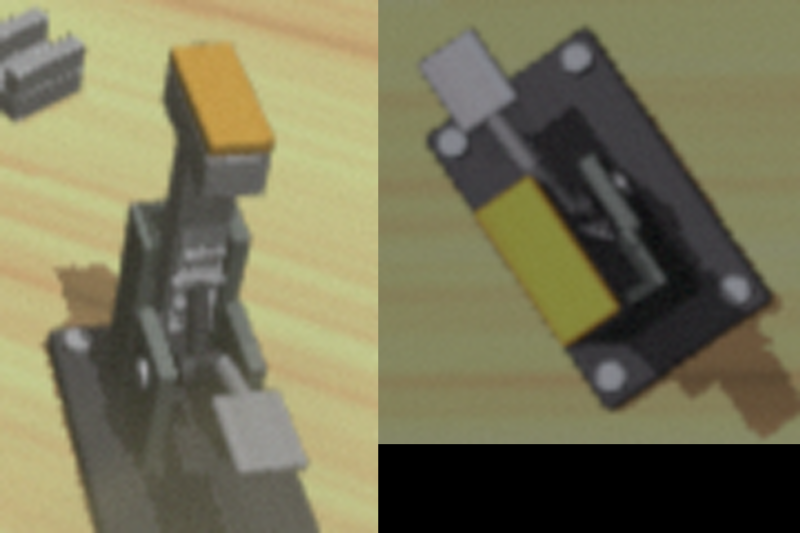

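```bash
python3 - <<'E'
from station import env, viewer
import numpy as np
from scipy.optimize import least_squares
P={n:viewer.camera_params(n) for n in("scene","top")}
print({k:v for k,v in P['top'].items() if k not in('pose',)}.keys())
def proj(n,X):
    p=P[n];c=(np.c_[X,np.ones(len(X))]@np.linalg.inv(p["pose"]).T)[:,:3]
    return np.c_[p["cx"]+p["fx"]*c[:,0]/-c[:,2],p["cy"]+p["fy"]*c[:,1]/c[:,2]]
k=4.443
S=np.array([(273,143),(213,153),(171,48),(232,43),(307,466),(239,473),(215,398),(279,391)])/k+[300,155]-.4
T=np.array([(476,210),(532,176),(619,310),(567,347),(421,66),(471,28),(515,92),(462,131)],float);T[:,0]-=400*.9456;T=T/k+[120,145]-.4
sg=np.array([(1,1),(1,-1),(-1,-1),(-1,1)])
def X(v):
    x,y,a,h=v[:4]
    L=np.r_[np.c_[sg*[28,12],np.full(4,150+h)],np.c_[sg*[17,13]+[90,0],np.full(4,97)]]
    c,s=np.cos(a),np.sin(a)
    return L@np.array([[c,-s,0],[s,c,0],[0,0,1]]).T+[x,y,0]
# per-camera 2D pixel bias allowed with prior
def f(v):
    return np.r_[(proj("scene",X(v))-S-v[4:6]).ravel(),(proj("top",X(v))-T-v[6:8]).ravel(),v[4:]/1.0]
r=least_squares(f,[500,150,.57,0]+[0]*4);print(np.round(r.x,3),np.round(r.fun,1))
Xr=X(r.x);print(Xr[:4].mean(0),Xr[4:].mean(0))
E
```

```text
dict_keys(['fx', 'fy', 'cx', 'cy'])
[ 5.40438e+02  1.48487e+02  5.93000e-01  2.55330e+01 -3.20000e-02
 -6.89000e-01 -2.11000e-01 -5.48000e-01] [ 1.   0.3 -0.7 -0.7 -0.5  0.4  0.1  0.4  1.  -0.1 -0.4 -0.1 -1.  -0.5
  0.5 -0.3 -0.7  0.6 -0.  -0.7  0.9 -0.4 -0.7  0.4 -1.3 -0.9  0.1 -0.9
  1.1  0.8  0.4  0.6 -0.  -0.7 -0.2 -0.5]
[540.43840616 148.48687857 175.53285462] [615.05137992 198.81484443  97.        ]
```

The fit has residuals of about 1 px or less and puts the post at 25.5 mm, so it's on the 28 mm notch. Next I'll move above it, check from near, and overlay the predicted corners on the wrist image.

```bash
cat > h.py <<'E'
from station import env, set_gripper, viewer, workorder
import numpy as np, cv2
from scipy.spatial.transform import Rotation as R
A=0.593; O=np.array([540.4,148.5,0])
c,s=np.cos(A),np.sin(A); M=np.array([[c,-s,0],[s,c,0],[0,0,1]])
Q=R.from_matrix(np.array([[c,s,0],[s,-c,0],[0,0,-1]])).as_quat()
W=lambda x,y,z: O+M@np.array([x,y,z])     # support frame -> world
def st(m=""):
    q=env.read_state(); print(m,round(q["time_s"],2),"loc",np.round(M.T@(q["tool_pos"]-O),1),"F",np.round(q["force"],1),"w",round(q["width"],1)); return q
def wrist(name,pts):
    q=env.read_state(); im=viewer.camera("wrist"); p=viewer.camera_params("wrist")
    T=np.eye(4);T[:3,:3]=R.from_quat(q["orientation"]).as_matrix();T[:3,3]=q["tool_pos"]
    T=np.linalg.inv(T@p["tool_from_camera"]); im=cv2.resize(im,(768,576),interpolation=cv2.INTER_CUBIC)
    for P in pts:
        d=(T@np.r_[W(*P),1]); u=p["cx"]-p["fx"]*d[0]/d[2]; v=p["cy"]+p["fy"]*d[1]/d[2]
        print(P,round(u*1.5),round(v*1.5)); cv2.circle(im,(int(round(u*1.5)),int(round(v*1.5))),3,(255,0,255),1)
    cv2.imwrite(f"pics/{name}.png",im)
E
python3 - <<'E'
from h import *
env.reach(W(0,0,330),Q); st()
wrist("w1",[(a*28,b*12,178) for a in(1,-1) for b in(1,-1)]+[(90+a*17,b*13,97) for a in(1,-1) for b in(1,-1)])
E
```

```text
2.15 loc [3.000e-01 6.000e-01 3.299e+02] F [ 0.6 -0.4 -0.1] w 87.8
(28, 12, 178) 363 255
(28, -12, 178) 405 255
(-28, 12, 178) 364 347
(-28, -12, 178) 404 347
(107, 13, 97) 365 117
(107, -13, 97) 403 118
(73, 13, 97) 366 169
(73, -13, 97) 402 169
```

View pics/w1.png

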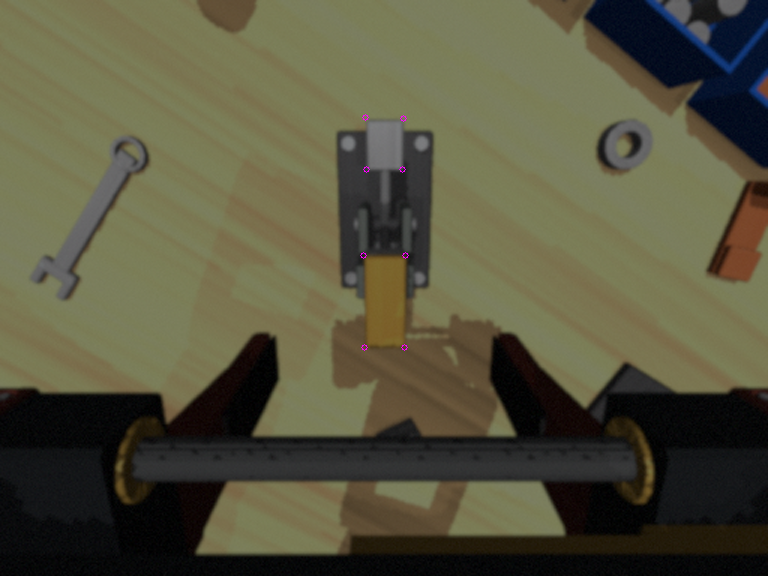

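The overlay matches the brass top, (364–405, 255–347), and the lever, (366–403, 118–169), to within about 1–2 px. Next: grip and raise.

```bash
python3 - <<'E'
from h import *
env.move_l(W(0,-.5,164+61),rate=150); st("at")
set_gripper(15); st("grip")
stop=env.move_l(W(0,-.5,164+61+32.5),rate=50,f_stop=35); print(stop); st("up")
set_gripper(70); env.hold(.2); st("open")
env.move_l(W(0,0,330),rate=150); st("clear"); env.hold(.4)
wrist("w2",[(a*28,b*12,206) for a in(1,-1) for b in(1,-1)])
E
```

```text
at 3.05 loc [  0.5  -0.6 225.6] F [ 0.1 -0.3 -0. ] w 87.8
grip 4.05 loc [ -0.   -0.  224.9] F [-1.9  3.8  0.3] w 23.6
False
up 4.85 loc [-1.00e-01 -0.00e+00  2.57e+02] F [-0.3  5.4 -4.4] w 24.1
open 5.91 loc [  0.   -0.5 257.5] F [-0.3  0.2 -0. ] w 69.9
clear 6.54 loc [-4.000e-01  1.000e-01  3.295e+02] F [-0.4  0.3  0.2] w 70.0
(28, 12, 206) 358 266
(28, -12, 206) 407 266
(-28, 12, 206) 360 369
(-28, -12, 206) 405 369
```

View pics/w2.png

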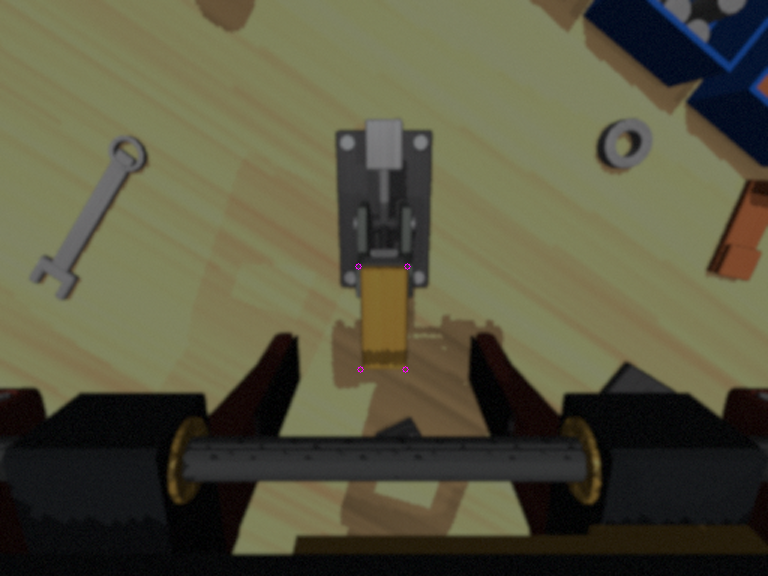

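The rest now fits the outline for 206 mm, (359–407, 266–368), so the post is on the highest notch and untouched. Now I'll press the lever.

```bash
python3 - <<'E'
from h import *
set_gripper(0)
env.move_l(W(92,0,330),rate=200); env.move_l(W(92,0,80+105),rate=150); st("above")
if not env.move_l(W(92,0,80+85),rate=25,f_stop=2): print("no contact")
q=st("contact"); z=q["tool_pos"][2]
print(env.move_l(W(93,0,80+73),rate=40,f_stop=25)); st("down")
env.hold(2.3); st("held")
env.move_l(W(92,0,330),rate=150); st("clear")
env.move_l(W(0,0,330),rate=200); st()
wrist("w3",[(a*28,b*12,150) for a in(1,-1) for b in(1,-1)])
E
```

```text
above 9.83 loc [ 92.5  -0.2 186. ] F [ 1.   0.3 -0.7] w 0.4
contact 10.3 loc [ 9.270e+01 -1.000e-01  1.767e+02] F [1.5 1.5 2.5] w 0.5
False
down 11.04 loc [ 96.8  -0.5 155.1] F [6.4 5.8 4.6] w 0.6
held 13.34 loc [ 96.7  -0.5 155.3] F [7.4 5.5 5.4] w 0.2
clear 14.68 loc [9.150e+01 1.000e-01 3.287e+02] F [ 0.3  0.4 -0.8] w 0.8
 15.28 loc [ 8.000e-01 -2.000e-01  3.302e+02] F [-0.2 -0.1  0. ] w 0.2
(28, 12, 150) 363 247
(28, -12, 150) 402 247
(-28, 12, 150) 364 330
(-28, -12, 150) 401 330
```

View pics/w3.png

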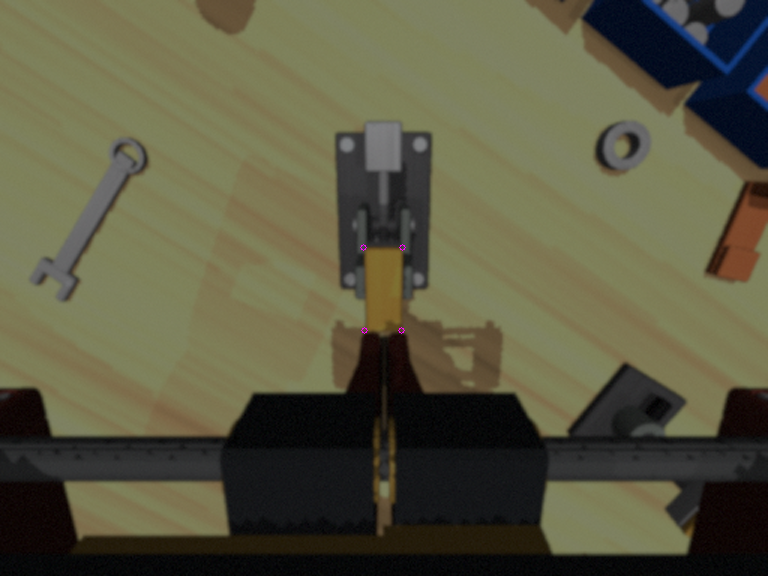

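The rest's outline, (364–402, 247–331), matches the fully-home height of 150 mm. The lever is back up and the fingers are clear, so I'm handing in.

```bash
python3 -c "
from h import *
workorder.sign_off(); st()"
```

```text
the job is handed in; nothing more can be done
the job is handed in; nothing more can be done
```

The ratchet support works, and I handed the job in after about 15.3 s of robot time. Sign-off gave no verdict.

- **Raise:** The post started on the 28 mm notch. I gripped the rest, pulled the post up about 32 mm and let go. From about 6.5 s, with the fingers clear, the wrist picture matched a rest height of 206 mm. That is the highest notch, held by the pawl alone. It stayed there untouched until the press at about 10 s.
- **Release:** I touched the lever at its expected height, pressed it down about 22 mm and held for 2.3 s with at most about 11 N total force. I then let go.
- **Last check:** The final wrist picture matched a rest height of 150 mm to within 1–2 pixels (about 3 mm), so the post is home. The lever had sprung back.
- **Plain stand:** The arm's work stayed well away from the plain stand. I did not measure its final position separately.

While pressed, the tool ended about 4 mm further outward and 2 mm higher than commanded, as the lever pushed it outward. The pawl still lifted. No other check failed or disagreed.

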